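# Pin the measuring board's head and hold the square in its corner

## Robot

A 6-joint arm with a two-finger parallel gripper is mounted at the origin on the work surface. World frame = base frame: x ahead of the robot, y to its left, z up, the work surface at z = 0. Lengths are in mm, angles in rad, forces in N, time in s.
With the tool pointing down it reaches from about 350 to 975 mm from the base axis. Payload 7.1 kg.
Tool frame: the origin (TCP) lies between the finger pads; the fingertips stand 17 mm ahead of it and the grasp point (between the pads) lies 2 mm behind it; z points along the fingers, y is the line along which they close (so a half turn about z gives the same grasp; the last joint's range is limited). The gripper opens to 88 mm and grips with 3 to 60 N. Pads are 20 mm wide; open, the fingers measure 115 mm over their backs; the gripper's body (75 mm by 178 mm) begins 61 mm behind the grasp point.
Start: joints at [1.169, 0.423, 1.63, -0, 1.089, -0.019], TCP at [233.417, 579.76, 239.675] pointing down, gripper open.
Joint ranges: [-3, 3], [-0.9, 2.11], [0.09, 2.58], [-1.31, 4.45], [0.11, 2.69], [-2.54, 2.54]. Speed limits (rad/s): [2.39, 2.39, 3.01, 3.14, 3.14, 3.14].

## Interface

Orientations are given as a unit quaternion [w, x, y, z].
In Python, from workcell import read_state, grab_frame, finish_job, search_frame, mark_of gives the robot as it stands. The module is installed in compiled form; this text tells all that it offers.
- The arm moves only by the shell command python3 -m crank 'ROWS' [FORCE]. ROWS is a JSON object of lists of equal length, an entry for each row: "travel": the shift along the tool's x, y, z in m, a list of three; "yaw": the turn about the tool's z in degrees; "jaw": the finger opening in m, from 0 to 0.0878. A call has 1 to 12 rows; each row is the pose to reach, as a shift and turn from the pose commanded when the call began, along the tool's axes at that moment; what a row does not reach only later rows make up. A row lasts 1/12 s, in which the tool goes at most 41.7 mm and 7.16 degrees, less where a joint would pass 70% of its speed; a pose out of reach is approached as far as the arm can. A call with a gripper value outside its range is refused whole. The fingers move at their own pace and stop on an object; FORCE is the grip in N (left out, the last holds). Time passes only in rows, so rows that repeat a pose let the fingers close. It gives the time, the measured TCP pose, the force, the opening and the grip force at its end, in the units of the state.
- read_state(): the state, without advancing time (a new reading comes with each control period).
- grab_frame(name): name is "scene" or "top" or "wrist"; returns a dict with "img" (480x640x3 uint8, blue, green, red), "fx", "fy", "cx", "cy" (pixels), "rvec" (rotation vector, rad) and "tvec" (3), from world to camera coordinates, as OpenCV has them. Camera axes: x right, y down, z forward; pixel columns grow to the right and rows downward; lengths in mm; the calibration is good to about 2 mm. A picture is of the moment at which its call begins. There is no depth.
- finish_job(): hands the job in; it is judged then, once.
Trained networks look in a picture, given as the dict that the camera call returned (one of the last four; its "shot" number tells which), for a name from the list of things; names that differ only in an ending like _2 or _b are one class to them, and where a whole thing is asked for, a point or a joint stands for the part that bears it (a point fixed in the world has none). Each returns a list of dicts, best first, with "p" (0 to 1); they miss things now and then, are a little off and sometimes report something else, mostly with a low value. They report only what shows in the picture. A call takes as long as a camera call. They do not tell look-alikes from the thing itself.
- search_frame(picture, name): "rect" ([centre column, centre row, width, height] in pixels, round what is visible of it).
- mark_of(picture, name): "position" ([column, row] in pixels: a listed point, or the origin of a listed thing).
The state is a dict: "t": time; "joint_positions": joint angles; "qvel": joint speeds; "joint_efforts": joint torques, N m; "eef_pos": TCP position; "orientation": TCP orientation; "ft_force": force on the tool from outside, world axes, zero at the start; "torque": the same for the moment, N m; "width": opening from 0.0 (shut) to 1.0 (fully open); "finger_force": force on a finger pad.
Only numpy, scipy, OpenCV 4.12 (cv2) and the standard library are available. Lean on these libraries where they do the work, as an engineer would, in place of code of your own. Each camera call takes 0.05 s, during which the arm holds its last target. There are 200 camera calls.

## Task

Lock the bone-measuring board's sliding red head: take the orange-headed pin out of its white stand and push it fully down into the brass-ringed hole behind the head, and let go of it. Then lay the L-shaped metal square flat on the board, press its outer corner into the corner between the red head and the blue rail until both its outer edges touch flush, and finish while still gripping it and pressing it against both. Leave the jar, caliper and bone where they are.

Things in the scene. Friction and masses are not known exactly. Their poses are not given: they have to be found in the camera images.
- board: Light wooden measuring board fixed to the table, 270 x 180 x 30 mm. Origin at the centre of its underside (on the table), x along its length, y across, z up. Its flat top is at z = 30 mm. The blue rail and the red head stand 20 mm high on it and make an inside right-angled corner at board (75, 75) mm: the square lies on their -x, -y side.
- side_rail: Fixed blue rail, 200 x 15 x 20 mm high, along the board's +y edge. Origin on the board's top at its inner (-y) face, at the corner; axes as the board's. From there the rail runs 200 mm to -x. Dragging the square along the rail, head or board while pressing takes about a third of the press.
- head_plate: Sliding red head, 14 mm thick (x) x 155 mm (y) x 20 mm high, across the board's +x end. Origin on the board's top at its inner (-x) face, at the corner with the blue rail; axes as the board's; it runs 155 mm to -y. It moves with joint head.
- head (a joint): Slide of the red head along the board's +x, away from the corner, 0 (start, shut) to 0.04 m. It slides under a push of about 3 N and has no spring, so a push on it moves it away unless the pin is in the hole: then it stops against the pin after 2 to 8 mm.
- hole (a point): Centre of the mouth, at the board's top, of the round brass-ringed hole behind the red head: 14 mm wide, 25 mm deep, blind, upright. At board (97, -30, 30) mm.
- pin: Loose locking pin, upright, 85 mm long, 50 g: steel shaft 10 mm in diameter and 60 mm long with a bevelled foot, then an orange round head 16 mm in diameter and 25 mm tall. Origin at the centre of its foot, z up along it. It starts in the stand with its foot 20 mm above the table; fully down in the board's hole its foot is 25 mm below the board's top.
- stand: White block fixed to the table, 60 x 60 x 40 mm, with a 14 mm hole 20 mm deep that holds the pin. Origin at the centre of its underside.
- square: Loose L-shaped aluminium square lying flat, 12 mm thick, 0.25 to 0.5 kg. Legs 30 mm wide, 120 mm long outside. Origin on its underside below the middle of its black grip; the L's outer corner is at (+45, +45) mm, its outer edges run from there to -x and -y. The grip is an upright block 50 mm (x) x 22 mm (y), its top 65 mm above the underside. Pressed home, its axes point as the board's.
- square_corner (a point): The outer corner of the square, at its underside.
- jar: Bystander: lidded glass jar, 54 mm in diameter, 70 mm tall, origin under its centre.
- caliper: Bystander: caliper lying flat, 200 mm long along its x, origin under its middle.
- bone: Bystander: piece of bone about 105 mm long along its x, 22 mm tall, origin under its middle.
Mind the look-alikes: they are no part of the job. Several things have the shape of the square; the one meant has the colours described above.

How it is judged (in metres and radians):
On the way, in this order (a step that is already met when the one before it is completed fails the run):
1. the pin is fully down in the board's hole and let go (z of pin in the frame of board below 0.009 m and horizontal distance between pin and hole below 0.006 m and angle between pin's own z axis and vertical below 0.25 rad and contact force between the fingers and pin below 0.1 N), for 0.2 s.
2. with the head pinned, the square is pressed into the corner (contact force between square and side_rail above 1 N and contact force between square and head_plate above 1 N and angle between the x axis of square and the x axis of board, either way round below 0.025 rad and z of square in the frame of board between 0.027 and 0.034 m and angle between square's own z axis and vertical below 0.05 rad and horizontal distance between square_corner and head_plate below 0.004 m and contact force between the fingers and square above 1 N), for 0.2 s.
At the end, for the whole second after the job is handed in: Pin home (foot within 4 mm of the hole's bottom, upright) and let go; head slid under 12 mm; square flat on the board, within 0.025 rad of it, its corner within 4 mm of the inside corner, pressing over 1 N on both the rail and the head, still, gripped by the fingers (all of step 1 and all of step 2 and value of joint head below 0.012 m and linear speed of square below 0.01 m/s); the arm keeps its last pose, push and grip.
It fails at once if the jar is disturbed (moved over 30 mm) (distance of jar from where it was at the start of the episode above 0.03 m).
It fails at once if the caliper is disturbed (moved over 30 mm) (distance of caliper from where it was at the start of the episode above 0.03 m).
It fails at once if the bone is disturbed (moved over 30 mm) (distance of bone from where it was at the start of the episode above 0.03 m).
It also fails if it takes over 72 s, if anything falls off the work surface, if the arm or the gripper's body presses on something with over 40 N, if the wrist force passes 120 N, or if a joint passes its speed limit or range.

## Working session

There is one attempt and no reset: what is moved stays moved. The work goes in short steps, Python scripts to look and compute and a shell command to move; the robot and the scene stay as the last step left them, time stands still between calls to the robot, and variables do not carry over. Pictures are saved under pics/ and viewed, at most 10 in all, crops included, and the job is handed in when it is done.

```bash
mkdir -p pics; cat > h.py <<'E'
import numpy as np, cv2
from workcell import *
def ray(f,px,z):
    K=np.array([[f['fx'],0,f['cx']],[0,f['fy'],f['cy']],[0,0,1.]])
    R,_=cv2.Rodrigues(np.array(f['rvec'],float)); t=np.array(f['tvec'],float).ravel()
    d=R.T@np.linalg.inv(K)@np.array([px[0],px[1],1.]); c=-R.T@t
    return (c+d*(z-c[2])/d[2])[:2]
def proj(f,p):
    K=np.array([[f['fx'],0,f['cx']],[0,f['fy'],f['cy']],[0,0,1.]])
    return cv2.projectPoints(np.array(p,float).reshape(-1,1,3),np.array(f['rvec'],float),np.array(f['tvec'],float),K,None)[0][:,0]
E
python3 - <<'E'
from h import *
np.set_printoptions(precision=1,suppress=True)
Z=dict(board=0,side_rail=30,head_plate=30,hole=30,pin=20,stand=0,square=0,square_corner=0,jar=0,caliper=0,bone=0)
for n in ['top','scene']:
    f=grab_frame(n); cv2.imwrite(f'pics/{n}.png',f['img'])
    for k,z in Z.items():
        print(n,k,[(round(m['p'],2),np.round(m['position']).tolist(),ray(f,m['position'],z).round().tolist()) for m in mark_of(f,k)[:4]])
s=read_state();print(s['eef_pos'],s['orientation'],s['width'])
E
```

```text
top board [(0.68, [259.0, 237.0], [528.0, 153.0])]
top side_rail [(0.59, [238.0, 202.0], [618.0, 202.0])]
top head_plate [(0.75, [236.0, 205.0], [611.0, 208.0]), (0.31, [362.0, 220.0], [570.0, -115.0])]
top hole [(0.84, [278.0, 204.0], [613.0, 100.0]), (0.38, [236.0, 199.0], [625.0, 209.0])]
top pin []
top stand [(0.79, [364.0, 182.0], [674.0, -123.0])]
top square [(0.92, [402.0, 131.0], [811.0, -227.0]), (0.89, [497.0, 297.0], [371.0, -461.0]), (0.87, [216.0, 345.0], [249.0, 260.0]), (0.7, [276.0, 199.0], [629.0, 109.0])]
top square_corner [(0.97, [362.0, 217.0], [581.0, -118.0]), (0.93, [388.0, 287.0], [398.0, -183.0]), (0.81, [226.0, 326.0], [297.0, 236.0]), (0.6, [474.0, 290.0], [390.0, -405.0])]
top jar [(0.71, [460.0, 249.0], [495.0, -372.0]), (0.59, [235.0, 201.0], [626.0, 218.0])]
top caliper [(0.63, [170.0, 210.0], [603.0, 391.0])]
top bone [(0.82, [302.0, 143.0], [780.0, 39.0])]
scene board [(0.83, [358.0, 233.0], [538.0, 128.0])]
scene side_rail [(0.67, [400.0, 218.0], [622.0, 209.0])]
scene head_plate [(0.58, [399.0, 216.0], [616.0, 215.0])]
scene hole [(0.59, [379.0, 236.0], [613.0, 98.0])]
scene pin [(0.74, [358.0, 298.0], [676.0, -134.0])]
scene stand [(0.96, [358.0, 307.0], [679.0, -138.0]), (0.46, [359.0, 231.0], [538.0, 135.0])]
scene square [(0.95, [291.0, 288.0], [515.0, -157.0]), (0.83, [214.0, 289.0], [369.0, -250.0]), (0.79, [294.0, 188.0], [253.0, 255.0]), (0.74, [140.0, 346.0], [361.0, -466.0])]
scene square_corner [(0.96, [321.0, 291.0], [580.0, -133.0]), (0.94, [303.0, 193.0], [295.0, 240.0]), (0.85, [174.0, 337.0], [401.0, -414.0]), (0.78, [241.0, 282.0], [405.0, -197.0])]
scene jar [(0.95, [222.0, 344.0], [498.0, -380.0]), (0.32, [356.0, 233.0], [536.0, 123.0])]
scene caliper [(0.93, [421.0, 198.0], [610.0, 387.0])]
scene bone [(0.58, [433.0, 282.0], [788.0, 27.0]), (0.45, [380.0, 238.0], [600.0, 132.0])]
[233.4 579.7 239.7] [ 0.   0.2  1.  -0. ] 0.9958098072225392
```

View pics/top.png

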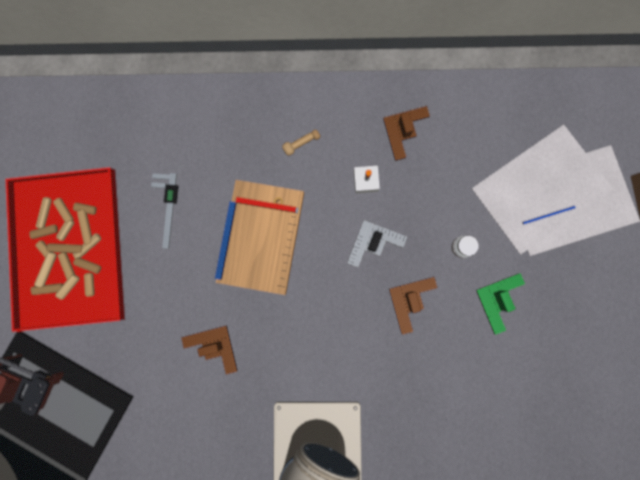

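View pics/scene.png

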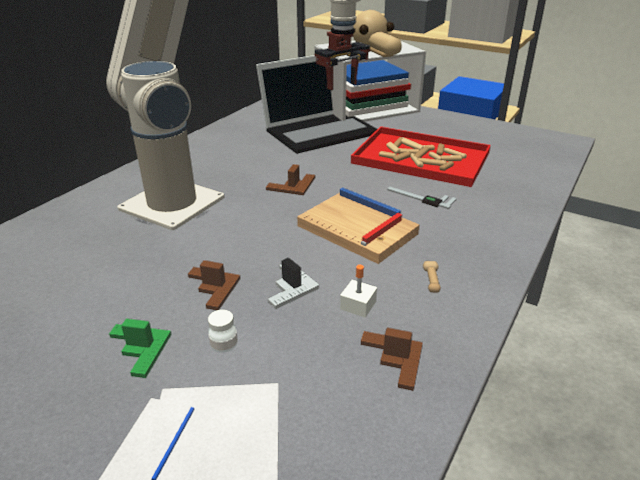

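The square candidates in the top view are brown (210,348), brown (407,127), brown (410,300), green (503,300) and silver with a black grip (376,241). Only the silver one fits "aluminium with a black grip", so I'll confirm it in an enlarged crop. The board's red/blue corner is at (236,203), the hole at (278,203) and the pin in its stand at (367,175).

```bash
cat >> h.py <<'E'
from scipy.spatial.transform import Rotation as Ro
def pose():
    s=read_state(); q=s['orientation']; return s,np.array(s['eef_pos'],float),Ro.from_quat([q[1],q[2],q[3],q[0]]).as_matrix()
def go(target,yaw_y=None):
    """tool-frame shift in m to world target mm; yaw deg to bring tool y to world angle yaw_y deg (mod 180)"""
    s,p,R=pose(); d=R.T@(np.array(target,float)-p)/1000
    cur=np.degrees(np.arctan2(R[1,1],R[0,1])); w=None
    if yaw_y is not None: w=-((yaw_y-cur+90)%180-90)
    print('shift',d.round(4),'cur y ang',round(cur,2),'yaw',w,'t',s['t'],'j6',s['joint_positions'][5])
def tri(obs):
    """obs: list of (frame,px)"""
    A=[];b=[]
    for f,px in obs:
        K=np.array([[f['fx'],0,f['cx']],[0,f['fy'],f['cy']],[0,0,1.]])
        R,_=cv2.Rodrigues(np.array(f['rvec'],float)); t=np.array(f['tvec'],float).ravel()
        d=R.T@np.linalg.inv(K)@np.array([px[0],px[1],1.]); d/=np.linalg.norm(d); c=-R.T@t
        M=np.eye(3)-np.outer(d,d); A.append(M); b.append(M@c)
    return np.linalg.lstsq(np.vstack(A),np.hstack(b),rcond=None)[0]
E
python3 - <<'E'
from h import *
a=cv2.imread('pics/top.png')[160:300,330:430]; b=cv2.imread('pics/scene.png')[230:330,250:390]
cv2.imwrite('pics/crop1.png',np.hstack([cv2.resize(a,(400,560),interpolation=2),cv2.resize(b,(392,560),interpolation=2)]))
go([640,-60,330],80)
E
```

```text
shift [-0.6161 -0.4416 -0.0903] cur y ang 68.07 yaw -11.930609402352232 t 1.2 j6 -0.01903333892034623
```

View pics/crop1.png

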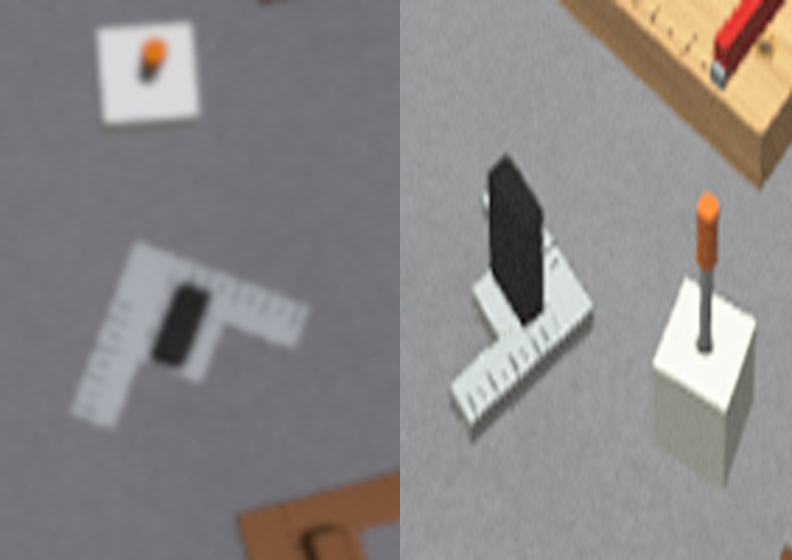

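The crop confirms it: silver square with its black grip at top (376,240), corner at (365,221). The orange pin is upright in the white stand at (367,173). Moving over to that area.

```bash
python3 -m crank '{"travel":[[-0.03,-0.02,-0.02],[-0.06,-0.04,-0.04],[-0.09,-0.06,-0.06],[-0.12,-0.08,-0.08],[-0.15,-0.105,-0.09],[-0.18,-0.13,-0.09],[-0.21,-0.15,-0.09],[-0.24,-0.17,-0.09],[-0.27,-0.19,-0.09],[-0.3,-0.215,-0.09],[-0.33,-0.235,-0.09],[-0.35,-0.25,-0.09]],"yaw":[0,0,0,0,-3,-6,-9,-12,-12,-12,-12,-12],"jaw":[0.08,0.08,0.08,0.08,0.08,0.08,0.08,0.08,0.08,0.08,0.08,0.08]}' 20
python3 -c "
from h import *
go([640,-60,330],80)"
```

```text
t: 2.2
eef_pos: [466.0, 214.7, 330.0]
orientation: [0.0, 0.087, 0.996, -0.0]
ft_force: [0.5, 0.4, -0.6]
width: 0.91
finger_force: 0.0
shift [-2.191e-01 -2.403e-01  2.000e-04] cur y ang 80.0 yaw -0.0036995064978952996 t 2.2 j6 -0.9871324229289552
```

```bash
python3 -c "
from h import *
f=grab_frame('wrist'); cv2.imwrite('pics/w0.png',f['img'])
for k,z in dict(board=0,head_plate=30,hole=30,side_rail=30).items(): print(k,[(round(m['p'],2),np.round(m['position']).tolist(),ray(f,m['position'],z).round(1).tolist()) for m in mark_of(f,k)[:2]])
"
python3 -m crank '{"travel":[[-0.025,-0.025,0],[-0.05,-0.05,0],[-0.075,-0.075,0],[-0.1,-0.1,0],[-0.125,-0.125,0],[-0.15,-0.15,0],[-0.175,-0.175,0],[-0.2,-0.2,0],[-0.22,-0.225,0],[-0.22,-0.24,0],[-0.22,-0.24,0],[-0.22,-0.24,0]],"yaw":[0,0,0,0,0,0,0,0,0,0,0,0],"jaw":[0.06,0.06,0.06,0.06,0.06,0.06,0.06,0.06,0.06,0.06,0.06,0.06]}'
python3 -c "
from h import *
f=grab_frame('wrist'); cv2.imwrite('pics/w1.png',f['img'])
for k,z in dict(pin=20,stand=0,square=0,square_corner=0,hole=30,head_plate=30,board=0).items(): print(k,[(round(m['p'],2),np.round(m['position']).tolist(),ray(f,m['position'],z).round(1).tolist()) for m in mark_of(f,k)[:2]])
r=search_frame(f,'pin');print(r[:2])
"
```

```text
board [(0.86, [281.0, 251.0], [528.1, 145.1])]
head_plate [(0.87, [336.0, 306.0], [613.4, 211.1])]
hole [(0.57, [262.0, 321.0], [618.7, 102.9])]
side_rail [(0.78, [335.0, 306.0], [614.2, 210.2]), (0.73, [281.0, 251.0], [519.6, 151.2])]
t: 3.45
eef_pos: [639.4, -56.2, 329.3]
orientation: [-0.001, 0.087, 0.996, 0.0]
ft_force: [-0.5, -0.2, 0.2]
width: 0.684
finger_force: 0.0
pin [(0.58, [272.0, 237.0], [673.7, -129.0]), (0.27, [524.0, 153.0], [619.6, 213.3])]
stand [(0.83, [271.0, 234.0], [674.6, -133.8]), (0.27, [401.0, 282.0], [779.4, 41.4])]
square [(0.6, [131.0, 3.0], [363.2, -240.1])]
square_corner [(0.95, [270.0, 343.0], [846.2, -173.2]), (0.85, [265.0, 162.0], [574.3, -120.5])]
hole [(0.64, [438.0, 169.0], [619.7, 100.3])]
head_plate [(0.85, [520.0, 150.0], [615.1, 203.8]), (0.75, [460.0, 90.0], [531.8, 133.2])]
board [(0.58, [456.0, 87.0], [524.4, 140.4])]
[{'rect': [266.9, 252.0, 20.4, 28.4], 'p': 0.69}]
```

View pics/w1.png

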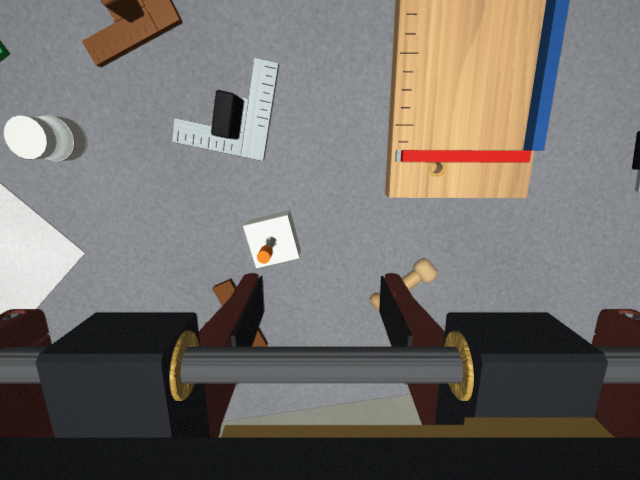

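The wrist view is clear: pin head at (264,257), stand at (271,240), square's corner at (264,160) with its grip at (228,114), hole at (437,169), red head from (396,156) to (531,156), and rail face on the right. Computing refined positions from colours.

```bash
cat > m.py <<'E'
from h import *
f=grab_frame('wrist') ; im=f['img']; hsv=cv2.cvtColor(im,cv2.COLOR_BGR2HSV)
def big(m,lim=310):
    m=m.copy().astype(np.uint8); m[lim:]=0
    n,l,s,c=cv2.connectedComponentsWithStats(m); i=1+np.argmax(s[1:,4]); return l==i,c[i],s[i]
m,c,s=big(cv2.inRange(hsv,(5,170,150),(18,255,255))); print('orange',c,s,ray(f,c,95))
x,y,w,h=[int(v) for v in s[:4]]
for z in (40,): 
    m,c,s=big(cv2.inRange(hsv[:, :],(0,0,200),(179,40,255))*(np.abs(np.arange(640)-271)<45)); r=cv2.minAreaRect(np.argwhere(m)[:,::-1].astype(np.float32)); print('stand',r,ray(f,r[0],z))
# red head top quad at z=50
m,c,s=big(cv2.inRange(hsv,(0,180,110),(4,255,255))|cv2.inRange(hsv,(175,180,110),(179,255,255))); r=cv2.minAreaRect(np.argwhere(m)[:,::-1].astype(np.float32))
B=[ray(f,p,50).round(1).tolist() for p in cv2.boxPoints(r)]; print('red',cv2.boxPoints(r).round(1).tolist(),B)
m,c,s=big(cv2.inRange(hsv,(100,120,140),(125,255,255))); r=cv2.minAreaRect(np.argwhere(m)[:,::-1].astype(np.float32))
print('blue',[ (p.round(1).tolist(),ray(f,p,50).round(1).tolist()) for p in cv2.boxPoints(r)])
E
python3 m.py
python3 -c "
from h import *
im=cv2.imread('pics/w1.png'); cv2.imwrite('pics/crop2.png',np.hstack([cv2.resize(im[130:210,380:540],(400,200),interpolation=2)*1, cv2.resize(im[50:170,165:285],(400,400),interpolation=2)[:200]]) if 0 else cv2.resize(im[50:210,160:560],(800,320),interpolation=2))"
```

```text
orange [263.48780488 255.20325203] [258 249  13  13 123] [ 677.19900437 -130.1227227 ]
stand ((259.04998779296875, 108.1500015258789), (22.76883888244629, 99.27780151367188), 8.13010311126709) [ 512.222209   -108.37876628]
red [[402.0, 150.0], [530.0, 150.0], [530.0, 161.0], [402.0, 161.0]] [[588.9, 52.0], [615.1, 203.5], [628.2, 203.4], [601.7, 50.6]]
blue [([532.0999755859375, 148.5], [613.8, 206.0]), ([557.2000122070312, -2.0], [459.9, 233.9]), ([569.5, 0.10000000149011612], [464.1, 247.0]), ([544.4000244140625, 150.60000610351562], [618.7, 220.6])]
```

View pics/crop2.png

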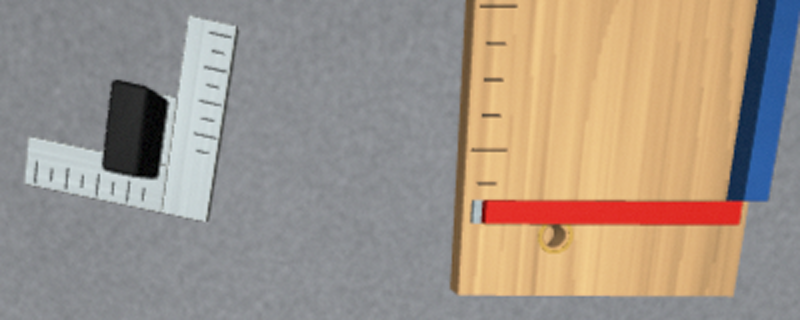

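```bash
python3 -c "
from h import *
go([677,-130,330],80);go([677,-130,150],80)"
```

```text
shift [-0.0491 -0.0657 -0.0002] cur y ang 80.1 yaw 0.09779482891471503 t 3.95 j6 -1.5050642116797879
shift [-0.0491 -0.0657  0.1798] cur y ang 80.1 yaw 0.09779482891471503 t 3.95 j6 -1.5050642116797879
```

```bash
python3 -m crank '{"travel":[[-0.025,-0.03,0],[-0.049,-0.066,0.02],[-0.049,-0.066,0.05],[-0.049,-0.066,0.08],[-0.049,-0.066,0.11],[-0.049,-0.066,0.14],[-0.049,-0.066,0.16],[-0.049,-0.066,0.175],[-0.049,-0.066,0.18],[-0.049,-0.066,0.18],[-0.049,-0.066,0.18]],"yaw":[0,0,0,0,0,0,0,0,0,0,0],"jaw":[0.06,0.06,0.06,0.06,0.06,0.06,0.06,0.06,0.06,0.06,0.06]}'
python3 - <<'E'
from h import *
f=grab_frame('wrist'); cv2.imwrite('pics/w2.png',f['img'])
hsv=cv2.cvtColor(f['img'],cv2.COLOR_BGR2HSV)
n,l,s,c=cv2.connectedComponentsWithStats(cv2.inRange(hsv,(5,170,120),(18,255,255)));i=1+np.argmax(s[1:,4])
print(c[i],s[i],ray(f,c[i],96))
for k,z in dict(pin=20,stand=0).items(): print(k,[(round(m['p'],2),np.round(m['position']).tolist(),ray(f,m['position'],z).round(1).tolist()) for m in mark_of(f,k)[:2]])
go([677,-130,91],80)
E
```

```text
t: 4.87
eef_pos: [677.3, -130.7, 150.3]
orientation: [0.0, 0.087, 0.996, -0.0]
ft_force: [-0.6, -0.1, 0.8]
width: 0.684
finger_force: 0.0
[321.03727715 265.32090762] [310 246  25  35 617] [ 675.40797888 -129.21001216]
pin [(0.73, [322.0, 234.0], [674.8, -128.4])]
stand [(0.58, [319.0, 228.0], [673.8, -130.8])]
shift [0.0011 0.0007 0.0603] cur y ang 80.07 yaw 0.06769107886167092 t 5.0167 j6 -1.605413910950122
```

View pics/w2.png

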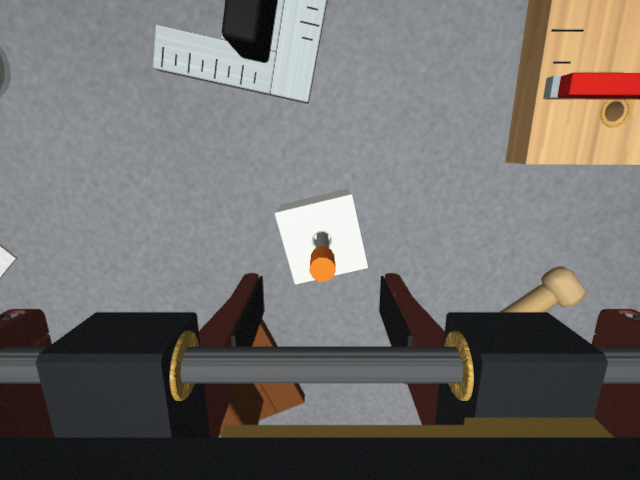

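The pin head is centred between the fingers at (321,268), and its shaft enters the stand hole at (322,240). Descending to grip it.

```bash
python3 -m crank '{"travel":[[0.0025,0.001,0.02],[0.0025,0.001,0.04],[0.0025,0.001,0.055],[0.0025,0.001,0.059],[0.0025,0.001,0.059],[0.0025,0.001,0.059],[0.0025,0.001,0.059],[0.0025,0.001,0.059],[0.0025,0.001,0.059],[0.0025,0.001,0.059],[0.0025,0.001,0.059],[0.0025,0.001,0.059]],"yaw":[0,0,0,0,0,0,0,0,0,0,0,0],"jaw":[0.06,0.06,0.06,0.06,0.06,0,0,0,0,0,0,0]}' 25
python3 -m crank '{"travel":[[0,0,0],[0,0,0],[0,0,-0.01],[0,0,-0.03],[0,0,-0.06],[0,0,-0.08],[0,0,-0.08],[0,0,-0.08]],"yaw":[0,0,0,0,0,0,0,0],"jaw":[0,0,0,0,0,0,0,0]}' 25
python3 -c "
from h import *
go([618,99,170],80)"
```

```text
t: 6.02
eef_pos: [674.7, -129.3, 90.9]
orientation: [0.0, 0.087, 0.996, -0.0]
ft_force: [-0.6, -0.6, 0.6]
width: 0.192
finger_force: 0.0
t: 6.68
eef_pos: [675.4, -129.4, 172.4]
orientation: [0.001, 0.087, 0.996, -0.0]
ft_force: [0.7, 0.1, -0.8]
width: 0.163
finger_force: 25.0
shift [0.0959 0.2151 0.002 ] cur y ang 80.07 yaw 0.06839873284069142 t 6.6833 j6 -1.6040903318950253
```

```bash
python3 -m crank '{"travel":[[0.01,0.02,0],[0.02,0.045,0],[0.03,0.07,0],[0.04,0.095,0],[0.053,0.12,0],[0.064,0.145,0],[0.075,0.17,0],[0.086,0.19,0],[0.094,0.208,0],[0.096,0.215,0],[0.096,0.215,0],[0.096,0.215,0]],"yaw":[0,0,0,0,0,0,0,0,0,0,0,0],"jaw":[0,0,0,0,0,0,0,0,0,0,0,0]}'
python3 - <<'E'
from h import *
f=grab_frame('wrist'); cv2.imwrite('pics/w3.png',f['img'])
_,p,R=pose(); print(p)
for k,z in dict(hole=30,pin=100.,head_plate=30).items(): print(k,[(round(m['p'],2),np.round(m['position'],1).tolist(),ray(f,m['position'],z).round(1).tolist()) for m in mark_of(f,k)[:2]])
for z in (100,160): print('expected axis',z,proj(f,[p[0],p[1],z]))
cv2.imwrite('pics/w3c.png',cv2.resize(f['img'][100:340,160:480],(800,600),interpolation=2))
E
```

```text
t: 7.68
eef_pos: [616.9, 98.7, 169.8]
orientation: [-0.001, 0.086, 0.996, -0.0]
ft_force: [0.3, -1.1, -0.4]
width: 0.166
finger_force: 25.0
[617.14018604  98.27080892 170.08079541]
hole [(0.78, [322.3, 238.7], [620.8, 100.2])]
pin [(0.9, [319.8, 261.1], [617.2, 99.0]), (0.56, [108.3, 315.7], [631.5, -52.1])]
head_plate [(0.91, [446.9, 215.9], [619.1, 207.5])]
expected axis 100 [[318.65865673 261.20036386]]
expected axis 160 [[317.66672575 300.50625175]]
```

View pics/w3c.png

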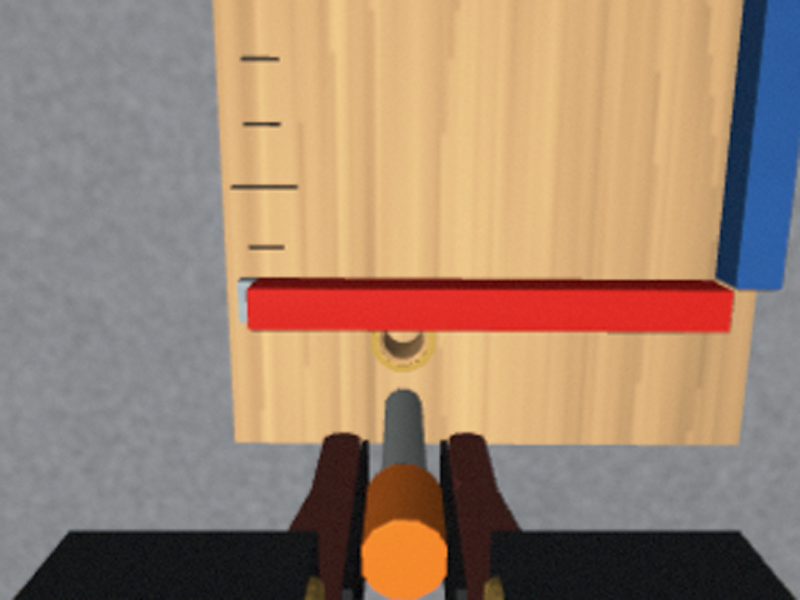

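The pin hangs upright, with its foot at full-image (321,258). The hole's centre is about (321.5,237), partly behind the red head. Lowering most of the way and checking again.

```bash
python3 -m crank '{"travel":[[-0.001,0.0005,0.01],[-0.0015,0.001,0.02],[-0.0015,0.001,0.03],[-0.0015,0.001,0.04],[-0.0015,0.001,0.045],[-0.0015,0.001,0.045],[-0.0015,0.001,0.045]],"yaw":[0,0,0,0,0,0,0],"jaw":[0,0,0,0,0,0,0]}'
python3 - <<'E'
from h import *
f=grab_frame('wrist'); cv2.imwrite('pics/w4.png',f['img'])
_,p,R=pose(); print(p)
for k,z in dict(hole=30,pin=p[2]-71,head_plate=30).items(): print(k,[(round(m['p'],2),np.round(m['position'],1).tolist(),ray(f,m['position'],z).round(1).tolist()) for m in mark_of(f,k)[:2]])
print('axis at foot/30',proj(f,[[p[0],p[1],p[2]-71],[p[0],p[1],30]]))
cv2.imwrite('pics/w4c.png',cv2.resize(f['img'][150:300,220:420],(800,600),interpolation=2))
E
```

```text
t: 8.47
eef_pos: [618.5, 99.8, 125.0]
orientation: [-0.001, 0.087, 0.996, -0.0]
ft_force: [0.3, -0.7, -0.5]
width: 0.159
finger_force: 25.0
[618.89042725  99.83793924 125.59447173]
hole [(0.64, [320.4, 251.1], [619.7, 100.3])]
pin [(0.79, [320.2, 259.0], [617.6, 100.6])]
head_plate [(0.62, [468.9, 220.8], [615.5, 208.8]), (0.19, [76.2, 342.4], [661.0, -103.3])]
axis at foot/30 [[319.47282038 260.98241331]
 [319.65631698 250.19774154]]
```

View pics/w4c.png

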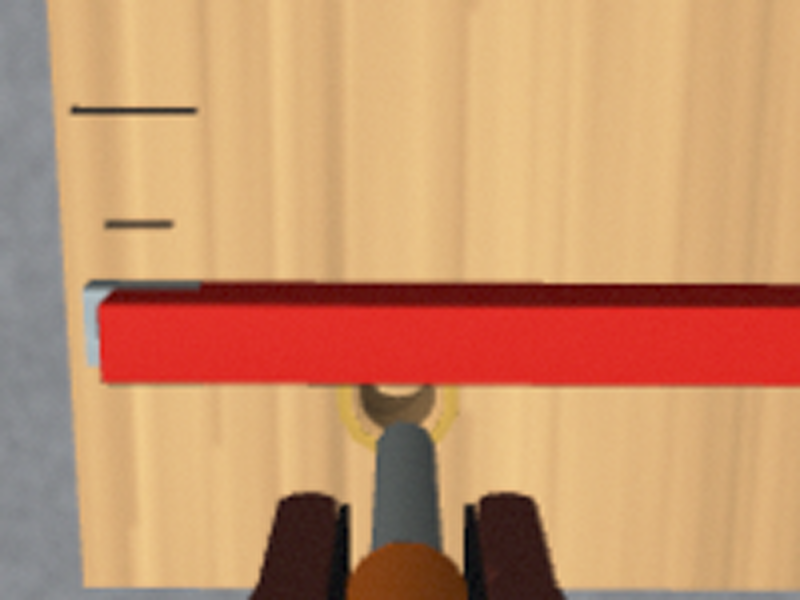

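```bash
python3 -m crank '{"travel":[[0.0003,-0.0007,0],[0.0003,-0.0007,0.005],[0.0003,-0.0007,0.01],[0.0003,-0.0007,0.014],[0.0003,-0.0007,0.018],[0.0003,-0.0007,0.021],[0.0003,-0.0007,0.024],[0.0003,-0.0007,0.027],[0.0003,-0.0007,0.03],[0.0003,-0.0007,0.033],[0.0003,-0.0007,0.035],[0.0003,-0.0007,0.035]],"yaw":[0,0,0,0,0,0,0,0,0,0,0,0],"jaw":[0,0,0,0,0,0,0,0,0,0,0,0]}'
```

```text
t: 9.67
eef_pos: [618.1, 99.1, 90.2]
orientation: [-0.0, 0.087, 0.996, -0.0]
ft_force: [-0.4, 0.6, -0.1]
width: 0.171
finger_force: 25.0
```

No contact force and the foot is about 10 mm into the hole. Continuing to the bottom.

```bash
python3 -m crank '{"travel":[[0,0,0.003],[0,0,0.006],[0,0,0.009],[0,0,0.012],[0,0,0.0135],[0,0,0.015],[0,0,0.016],[0,0,0.016]],"yaw":[0,0,0,0,0,0,0,0],"jaw":[0,0,0,0,0,0,0,0]}'
```

```text
t: 10.33
eef_pos: [618.9, 99.2, 75.6]
orientation: [0.0, 0.087, 0.996, 0.0]
ft_force: [-2.2, -1.3, 6.4]
width: 0.166
finger_force: 25.0
```

The pin is bottomed (about 6 N upward at the expected height). Releasing and retreating.

```bash
python3 -m crank '{"travel":[[0,0,0.0155],[0,0,0.015],[0,0,0.015],[0,0,0.015],[0,0,0.015],[0,0,0.0],[0,0,-0.02],[0,0,-0.05],[0,0,-0.08],[0,0,-0.12],[0,0,-0.16],[0,0,-0.2]],"yaw":[0,0,0,0,0,0,0,0,0,0,0,0],"jaw":[0.05,0.05,0.05,0.05,0.05,0.05,0.05,0.05,0.05,0.05,0.05,0.05]}' 30
python3 - <<'E'
from h import *
f=grab_frame('wrist'); cv2.imwrite('pics/w5.png',f['img'])
for k,z in dict(pin=5,hole=30,head_plate=30).items(): print(k,[(round(m['p'],2),np.round(m['position'],1).tolist(),ray(f,m['position'],z).round(1).tolist()) for m in mark_of(f,k)[:2]])
hsv=cv2.cvtColor(f['img'],cv2.COLOR_BGR2HSV)
n,l,s,c=cv2.connectedComponentsWithStats(cv2.inRange(hsv,(5,170,120),(18,255,255)));i=1+np.argmax(s[1:,4])
print('orange',c[i],s[i],ray(f,c[i],82))
go([540,-140,300],70)
E
```

```text
t: 11.33
eef_pos: [617.9, 99.1, 276.3]
orientation: [-0.0, 0.087, 0.996, -0.0]
ft_force: [-0.1, -0.5, -0.3]
width: 0.571
finger_force: 0.0
pin [(0.64, [321.1, 206.4], [615.9, 100.5])]
hole [(0.89, [322.4, 212.5], [619.0, 101.5]), (0.57, [300.9, 332.0], [767.3, 47.8])]
head_plate [(0.83, [412.7, 195.1], [616.9, 206.8])]
orange [316.91150442 226.28761062] [310 216  15  20 226] [622.46631137  95.09912293]
shift [ 0.0363 -0.2492 -0.0243] cur y ang 80.07 yaw 10.067899506699476 t 11.5333 j6 -1.257444147575262
```

```bash
python3 -m crank '{"travel":[[0.004,-0.025,-0.01],[0.008,-0.055,-0.02],[0.013,-0.085,-0.02],[0.018,-0.115,-0.02],[0.022,-0.145,-0.02],[0.027,-0.175,-0.02],[0.032,-0.205,-0.02],[0.035,-0.235,-0.02],[0.036,-0.249,-0.02],[0.036,-0.249,-0.02],[0.036,-0.249,-0.02]],"yaw":[0,2,4,6,8,10,10,10,10,10,10],"jaw":[0.05,0.05,0.05,0.05,0.05,0.05,0.05,0.05,0.05,0.05,0.05]}'
cat > sq.py <<'E'
from h import *
f=grab_frame('wrist'); im=f['img']
_,p,R=pose(); print(p)
for k,z in dict(square=0,square_corner=0).items(): print(k,[(round(m['p'],2),np.round(m['position'],1).tolist(),ray(f,m['position'],z).round(1).tolist()) for m in mark_of(f,k)[:2]])
for k in ('square',): print([np.round(r['rect']) .tolist() for r in search_frame(f,k)[:2]])
import sys; cv2.imwrite(sys.argv[1],im)
np.save('lastf.npy',f,allow_pickle=True)
E
python3 sq.py pics/w6.png
```

```text
t: 12.45
eef_pos: [538.9, -140.2, 292.8]
orientation: [-0.002, 0.174, 0.985, 0.0]
ft_force: [0.0, 0.6, -0.9]
width: 0.57
finger_force: 0.0
[ 539.35957598 -139.50632421  293.1493589 ]
square [(0.86, [193.5, 95.4], [362.6, -236.3]), (0.66, [325.5, 392.5], [808.8, -230.0])]
square_corner [(0.82, [341.1, 229.0], [576.9, -124.7]), (0.61, [82.9, 166.3], [390.0, -402.5])]
[[41.0, 159.0, 81.0, 136.0], [298.0, 178.0, 98.0, 98.0]]
```

View pics/w6.png

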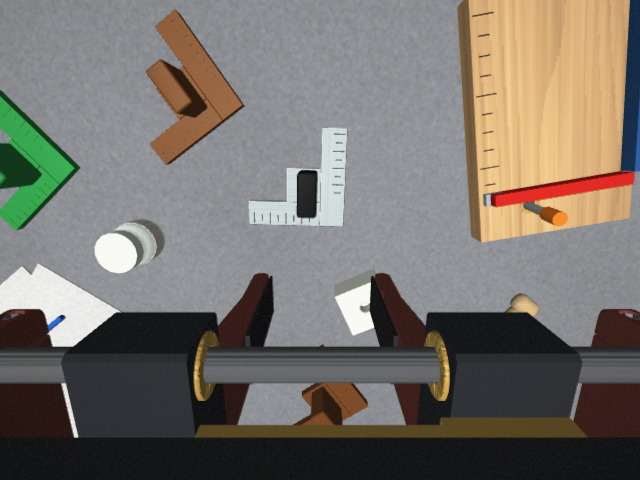

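The pin is in the hole: head at (550,213), leaning slightly. The square's corner is at (343,226), with leg ends at (347,128) and (249,226) and the grip at (307,193). Working out its pose.

```bash
cat > fit.py <<'E'
from h import *
f=np.load('lastf.npy',allow_pickle=True).item()
im=f['img'].astype(int); m=np.zeros((480,640),np.uint8)
x0,x1,y0,y1=235,365,115,240
sub=im[y0:y1,x0:x1]; 
m[y0:y1,x0:x1]=(((sub.min(2)>150))).astype(np.uint8)
n,l,s,c=cv2.connectedComponentsWithStats(m); i=1+np.argmax(s[1:,4]); m=l==i; print(s[i])
cols=np.array([(np.where(m[r])[0].max()+.5,r) for r in range(s[i][1]+8,s[i][1]+s[i][3]-8)],float)
rows=np.array([(q,np.where(m[:,q])[0].max()+.5) for q in range(s[i][0]+8,s[i][0]+s[i][2]-12)],float)
def wl(P,z):
    W=np.array([ray(f,p,z) for p in P],np.float32); v=cv2.fitLine(W,cv2.DIST_HUBER,0,.01,.01).ravel(); return v[2:],v[:2]
a,da=wl(cols,12); b,db=wl(rows,12)
if da[0]<0: da=-da
if db[1]<0: db=-db
A=np.degrees(np.arctan2(da[1],da[0])); B=np.degrees(np.arctan2(db[1],db[0]))
C=a+da*np.linalg.solve(np.c_[da,-db],b-a)[0]
yaw=(A+B-90)/2; t=np.radians(yaw); Rm=np.array([[np.cos(t),-np.sin(t)],[np.sin(t),np.cos(t)]])
O=C-Rm@[45,45]; print('edge angles',A,B-90,'corner',C,'origin',O)
k=(im[150:225,285:330].max(2)<70); n,l,s,c=cv2.connectedComponentsWithStats(k.astype(np.uint8)); print('black',c[1:]+[285,150],s[1:,4],'proj origin z65/z12',proj(f,[[*O,65],[*O,12]]))
go([*O,160],90+yaw)
E
python3 fit.py
```

```text
[ 248  127  103  101 4179]
edge angles -21.62768 -21.387878 corner [ 570.9594  -121.57361] origin [ 512.59462124 -146.94192249]
black [[306.30589544 193.25361513]] [899] proj origin z65/z12 [[305.8756271  195.42711001]
 [307.73158976 189.736747  ]]
shift [ 0.0229 -0.0169  0.1341] cur y ang 70.14 yaw 1.64641126699793 t 12.65 j6 -1.4973583350194724
```

```bash
python3 -m crank '{"travel":[[0.01,-0.008,0.02],[0.02,-0.014,0.05],[0.023,-0.017,0.08],[0.023,-0.017,0.11],[0.023,-0.017,0.14],[0.023,-0.017,0.17],[0.023,-0.017,0.2],[0.023,-0.017,0.225],[0.023,-0.017,0.243],[0.023,-0.017,0.25],[0.023,-0.017,0.25],[0.023,-0.017,0.25]],"yaw":[0.5,1,1.6,1.6,1.6,1.6,1.6,1.6,1.6,1.6,1.6,1.6],"jaw":[0.05,0.05,0.05,0.05,0.05,0.05,0.05,0.05,0.05,0.05,0.05,0.05]}'
python3 -m crank '{"travel":[[0,0,0],[0,0,0],[0,0,0],[0,0,0],[0,0,0],[0,0,0],[0,0,0]],"yaw":[0,0,0,0,0,0,0],"jaw":[0,0,0,0,0,0,0]}' 40
```

```text
t: 13.65
eef_pos: [512.9, -147.6, 44.9]
orientation: [0.0, 0.186, 0.982, 0.0]
ft_force: [-0.6, -0.4, 0.1]
width: 0.571
finger_force: 0.0
t: 14.23
eef_pos: [512.9, -148.2, 45.4]
orientation: [0.001, 0.187, 0.982, -0.0]
ft_force: [-0.7, 0.9, 6.3]
width: 0.247
finger_force: 40.0
```

```bash
python3 -m crank '{"travel":[[0,0,-0.01],[0,0,-0.03],[0,0,-0.06],[0,0,-0.09],[0,0,-0.12],[0,0,-0.12],[0,0,-0.12]],"yaw":[0,0,0,0,0,0,0],"jaw":[0,0,0,0,0,0,0]}'
python3 -c "
from h import *
go([544,155,165],80)"
```

```text
t: 14.82
eef_pos: [513.3, -148.3, 166.3]
orientation: [0.002, 0.187, 0.982, -0.0]
ft_force: [0.5, -0.2, -3.0]
width: 0.248
finger_force: 40.0
shift [0.0828 0.2934 0.0011] cur y ang 68.46 yaw -11.53648693630376 t 14.8167 j6 -1.4984454897891029
```

```bash
python3 -m crank '{"travel":[[0.01,0.02,0],[0.016,0.05,0],[0.024,0.08,0],[0.032,0.11,0],[0.04,0.14,0],[0.048,0.17,0],[0.056,0.2,0],[0.064,0.23,0],[0.073,0.26,0],[0.08,0.28,0],[0.083,0.293,0],[0.083,0.293,0]],"yaw":[-1,-2,-3,-4,-5,-6,-7.5,-9,-10.5,-11.5,-11.5,-11.5],"jaw":[0,0,0,0,0,0,0,0,0,0,0,0]}'
python3 sq.py pics/w7.png
python3 -c "
from h import *
go([544,155,76],80)"
```

```text
t: 15.82
eef_pos: [542.1, 156.9, 163.1]
orientation: [-0.001, 0.087, 0.996, -0.0]
ft_force: [0.1, -1.0, -2.6]
width: 0.248
finger_force: 40.0
[542.03244088 155.45578585 163.23628063]
square []
square_corner [(0.7, [303.8, 215.0], [527.1, 144.5])]
[[302.0, 245.0, 223.0, 207.0]]
shift [-0.0016  0.0016  0.088 ] cur y ang 79.9 yaw -0.09719876111689985 t 16.0167 j6 -1.1390229364406785
```

View pics/w7.png

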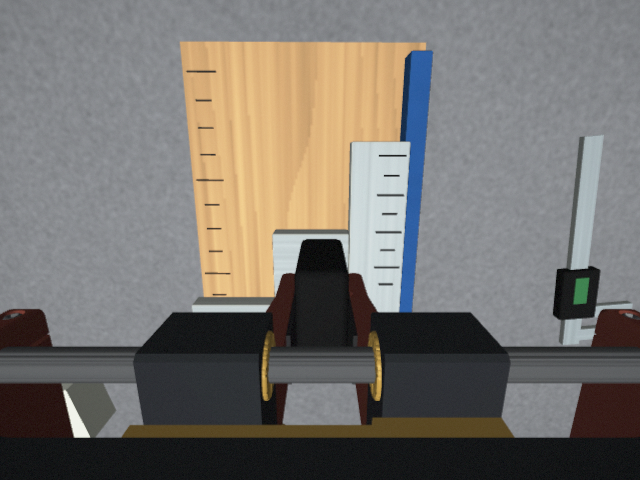

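The silver square hangs level and aligned, its outer edge at (409,142). The rail is at (405,140), with a gap because the square is closer to the camera. Checking the clearance numerically before lowering.

```bash
python3 - <<'E'
from h import *
f=np.load('lastf.npy',allow_pickle=True).item()
s,p,R=pose(); t=np.radians(-10.)
Rb=np.array([[np.cos(t),-np.sin(t)],[np.sin(t),np.cos(t)]]); c0=np.array([614.5,205.])
bf=lambda w: (Rb.T@(w-c0)).round(1)
im=f['img'].astype(int)
for r in (155,200,250,290):
    row=im[r]; sq=np.where((row[340:430].min(1)>130))[0]+340; bl=np.where((row[380:460,0]>row[380:460,2]+60))[0]+380
    print(r,sq.max(),bl.min(),bl.max(),'square edge',bf(ray(f,(sq.max()+.5,r),p[2]-45+12)),'rail top in/out',bf(ray(f,(bl.min(),r),50)),bf(ray(f,(bl.max()+.5,r),50)))
for r in (60,80,110,130):
    row=im[r]; b=row[380:460]; bl=np.where(b[:,0]>b[:,2]+60)[0]+380; br=[q for q in bl if row[q,0]>140]; print(r,bl.min(),min(br) if br else None,bl.max(), bf(ray(f,((min(br) if br else 0),r),50)),bf(ray(f,(bl.max()+.5,r),50)))
print('tool corner est',bf(p[:2]+Rb@[45,45]))
E
```

```text
155 429 410 423 square edge [-131.5   -4.6] rail top in/out [-130.     6.1] [-130.    15.9]
200 429 407 420 square edge [-108.9   -2.6] rail top in/out [-97.    6.1] [-97.   16.3]
250 429 404 416 square edge [-81.9  -0.3] rail top in/out [-57.5   6.5] [-57.5  16.3]
290 429 401 412 square edge [-58.6   1.7] rail top in/out [-23.5   6.3] [-23.5  15.7]
60 410 411 431 [-192.9    2.3] [-192.9   16.3]
80 409 410 430 [-180.3    2.5] [-180.4   16.7]
110 407 408 427 [-160.9    2.4] [-160.9   16.2]
130 406 407 426 [-147.4    2.7] [-147.4   16.7]
tool corner est [-17.2 -18. ]
```

```bash
python3 -m crank '{"travel":[[0,0,0.015],[0,0,0.04],[0,0,0.06],[0,0,0.073],[0,0,0.08],[0,0,0.084],[0,0,0.086],[0,0,0.087],[0,0,0.088],[0,0,0.088]],"yaw":[0,0,0,0,0,0,0,0,0,0],"jaw":[0,0,0,0,0,0,0,0,0,0]}'
```

```text
t: 16.85
eef_pos: [543.3, 155.0, 77.3]
orientation: [0.001, 0.087, 0.996, 0.0]
ft_force: [-0.5, 0.1, -3.2]
width: 0.248
finger_force: 40.0
```

```bash
python3 -m crank '{"travel":[[0,0,0.0005],[0,0,0.001],[0,0,0.001]],"yaw":[0,0,0],"jaw":[0,0,0]}'; python3 -m crank '{"travel":[[0,0,0.0005],[0,0,0.001],[0,0,0.001]],"yaw":[0,0,0],"jaw":[0,0,0]}'
```

```text
t: 17.1
eef_pos: [543.0, 155.1, 75.9]
orientation: [0.0, 0.087, 0.996, 0.0]
ft_force: [0.6, -0.3, -2.7]
width: 0.249
finger_force: 40.0
t: 17.35
eef_pos: [543.1, 155.1, 75.4]
orientation: [0.0, 0.087, 0.996, 0.0]
ft_force: [-2.4, 1.0, 5.2]
width: 0.249
finger_force: 40.0
```

```bash
python3 -m crank '{"travel":[[0,0,-0.0005],[-0.002,0.002,-0.0005],[-0.004,0.004,-0.0005],[-0.006,0.006,-0.0005],[-0.008,0.008,-0.0005],[-0.01,0.01,-0.0005],[-0.012,0.012,-0.0005],[-0.013,0.014,-0.0005],[-0.013,0.015,-0.0005],[-0.013,0.015,-0.0005]],"yaw":[0,0,0,0,0,0,0,0,0,0],"jaw":[0,0,0,0,0,0,0,0,0,0]}'
```

```text
t: 18.18
eef_pos: [559.0, 167.8, 75.4]
orientation: [0.001, 0.087, 0.996, 0.0]
ft_force: [0.1, -0.6, 3.6]
width: 0.25
finger_force: 40.0
```

```bash
python3 -m crank '{"travel":[[0,0.001,0],[0,0.002,0],[0,0.002,0],[0,0.002,0]],"yaw":[0,0,0,0],"jaw":[0,0,0,0]}'
```

```text
t: 18.52
eef_pos: [558.9, 169.6, 75.4]
orientation: [0.0, 0.087, 0.996, 0.0]
ft_force: [1.4, -0.7, 4.6]
width: 0.246
finger_force: 40.0
```

```bash
python3 -m crank '{"travel":[[0,0.001,0],[0,0.001,0],[0,0.001,0]],"yaw":[0,0,0],"jaw":[0,0,0]}'; python3 -m crank '{"travel":[[0,0.001,0],[0,0.001,0],[0,0.001,0]],"yaw":[0,0,0],"jaw":[0,0,0]}'
```

```text
t: 18.77
eef_pos: [558.8, 169.7, 75.4]
orientation: [0.0, 0.088, 0.996, -0.0]
ft_force: [0.4, -5.6, 7.2]
width: 0.251
finger_force: 40.0
t: 19.02
eef_pos: [558.9, 169.8, 75.4]
orientation: [-0.0, 0.088, 0.996, -0.001]
ft_force: [-1.4, -9.6, 7.9]
width: 0.248
finger_force: 40.0
```

Against the rail. Now pushing toward the head until it stops on the pin.

```bash
python3 -m crank '{"travel":[[-0.001,0,0],[-0.002,0,0],[-0.003,0,0],[-0.004,0,0],[-0.004,0,0]],"yaw":[0,0,0,0,0],"jaw":[0,0,0,0,0]}'; python3 -m crank '{"travel":[[-0.001,0,0],[-0.002,0,0],[-0.002,0,0]],"yaw":[0,0,0],"jaw":[0,0,0]}'
```

```text
t: 19.43
eef_pos: [560.7, 169.5, 75.6]
orientation: [-0.002, 0.088, 0.996, -0.001]
ft_force: [-8.9, -7.3, 17.7]
width: 0.248
finger_force: 40.0
t: 19.68
eef_pos: [562.6, 169.1, 75.5]
orientation: [-0.002, 0.088, 0.996, -0.001]
ft_force: [-9.8, -7.9, 17.0]
width: 0.247
finger_force: 40.0
```

```bash
python3 -m crank '{"travel":[[0,0,-0.0007],[0,0,-0.0007],[-0.001,0,-0.0007],[-0.002,0,-0.0007],[-0.002,0,-0.0007]],"yaw":[0,0,0,0,0],"jaw":[0,0,0,0,0]}'; python3 -m crank '{"travel":[[-0.001,0,0],[-0.002,0,0],[-0.002,0,0]],"yaw":[0,0,0],"jaw":[0,0,0]}'
```

```text
t: 20.1
eef_pos: [563.9, 168.9, 75.6]
orientation: [-0.003, 0.088, 0.996, -0.001]
ft_force: [-8.4, -6.9, 13.1]
width: 0.25
finger_force: 40.0
t: 20.35
eef_pos: [565.7, 168.6, 75.7]
orientation: [-0.003, 0.088, 0.996, -0.001]
ft_force: [-9.4, -5.7, 14.3]
width: 0.246
finger_force: 40.0
```

```bash
python3 -m crank '{"travel":[[-0.001,0,0],[-0.002,0,0],[-0.002,0,0]],"yaw":[0,0,0],"jaw":[0,0,0]}'; python3 -m crank '{"travel":[[-0.001,0,0],[-0.002,0,0],[-0.002,0,0]],"yaw":[0,0,0],"jaw":[0,0,0]}'
```

```text
t: 20.6
eef_pos: [567.7, 168.2, 75.7]
orientation: [-0.003, 0.088, 0.996, -0.001]
ft_force: [-10.2, -5.3, 13.5]
width: 0.246
finger_force: 40.0
t: 20.85
eef_pos: [569.0, 168.0, 75.7]
orientation: [-0.004, 0.088, 0.996, -0.001]
ft_force: [-11.7, -4.1, 16.9]
width: 0.248
finger_force: 40.0
```

```bash
python3 -m crank '{"travel":[[-0.001,0,0],[-0.0015,0,0],[-0.0015,0,0]],"yaw":[0,0,0],"jaw":[0,0,0]}'; python3 - <<'E'
from h import *
for n in ('scene','top'):
    f=grab_frame(n); cv2.imwrite(f'pics/{n}_b.png',f['img'])
    for k,z in dict(square_corner=30,head_plate=30,side_rail=30,pin=5,square=30).items(): print(n,k,[(round(m['p'],2),np.round(m['position'],1).tolist(),ray(f,m['position'],z).round(1).tolist()) for m in mark_of(f,k)[:2]])
E
```

```text
t: 21.1
eef_pos: [569.3, 167.9, 75.8]
orientation: [-0.005, 0.088, 0.996, -0.001]
ft_force: [-16.5, -3.5, 20.7]
width: 0.247
finger_force: 40.0
scene square_corner [(0.92, [243.3, 281.7], [434.7, -224.3]), (0.88, [400.8, 219.9], [627.8, 199.3])]
scene head_plate [(0.77, [402.2, 219.0], [629.1, 205.4])]
scene side_rail [(0.59, [396.3, 220.0], [617.8, 192.8])]
scene pin [(0.52, [379.4, 247.6], [621.2, 86.8])]
scene square [(0.96, [396.1, 355.0], [821.3, -257.7]), (0.87, [140.7, 345.0], [387.6, -483.1])]
top square_corner [(0.92, [477.2, 292.3], [384.5, -402.4]), (0.79, [387.7, 287.7], [396.4, -179.2])]
top head_plate []
top side_rail []
top pin [(0.38, [278.9, 204.7], [613.5, 99.9])]
top square [(0.84, [413.0, 299.9], [365.8, -242.0]), (0.76, [403.1, 129.8], [803.7, -225.3])]
```

Stopped against the pin at about 16 N. Adding rail pressure and easing the downward force.

```bash
python3 -m crank '{"travel":[[0,0.0005,-0.0005],[0,0.001,-0.0008],[0,0.0015,-0.001],[0,0.0015,-0.001]],"yaw":[0,0,0,0],"jaw":[0,0,0,0]}' 50; python3 -m crank '{"travel":[[0,0.0005,0],[0,0.001,0],[0,0.001,0],[0,0.001,0]],"yaw":[0,0,0,0],"jaw":[0,0,0,0]}'
python3 - <<'E'
from h import *
import time
for i in range(3):
    f=grab_frame('wrist'); s,p,R=pose(); F=np.array(s['ft_force']); t=np.radians(10)
    print(s['t'],p.round(2),'board F',(F[0]*np.cos(t)-F[1]*np.sin(t)).round(1),(F[0]*np.sin(t)+F[1]*np.cos(t)).round(1),F[2],s['torque'],'yang',np.degrees(np.arctan2(R[1,1],R[0,1])))
for k,z in dict(square_corner=30,head_plate=30,pin=5).items(): print(k,[(round(m['p'],2),np.round(m['position'],1).tolist(),ray(f,m['position'],z).round(1).tolist()) for m in mark_of(f,k)[:2]])
# square right edge vs rail line angle in wrist image
im=f['img'].astype(int); cv2.imwrite('pics/w8.png',f['img'])
for r in range(10,310,25):
    row=im[r]; bl=np.where(row[:,0]>row[:,2]+50)[0]; gr=[q for q in range(330,560) if row[q].min()>140 and abs(row[q,0]-row[q,2])<25]
    print(r,(bl.min(),bl.max()) if len(bl) else None,(min(gr),max(gr)) if gr else None)
E
```

```text
t: 22.03
eef_pos: [569.3, 168.1, 75.9]
orientation: [-0.005, 0.088, 0.996, -0.002]
ft_force: [-13.3, -9.7, 13.3]
width: 0.246
finger_force: 50.0
t: 22.37
eef_pos: [569.3, 168.1, 76.0]
orientation: [-0.006, 0.088, 0.996, -0.003]
ft_force: [-13.9, -15.6, 15.7]
width: 0.246
finger_force: 50.0
22.4167 [569.33 168.15  75.97] board F -11.2 -17.1 15.228974338239654 [-2.15379667  2.05098913 -0.23152123] yang 79.95920136642648
22.4667 [569.34 168.15  75.98] board F -10.0 -16.1 16.62180891476972 [-2.12573551  1.98888825 -0.18376411] yang 79.95320035188377
22.5167 [569.33 168.15  75.95] board F -11.1 -16.7 15.673670263144347 [-2.12474898  2.00505536 -0.18799644] yang 79.95543270510703
square_corner []
head_plate []
pin []
10 (np.int64(422), np.int64(456)) None
35 (np.int64(421), np.int64(454)) None
60 (np.int64(414), np.int64(452)) None
85 (np.int64(412), np.int64(449)) (478, 478)
110 (np.int64(408), np.int64(447)) None
135 (np.int64(411), np.int64(445)) None
160 (np.int64(410), np.int64(442)) (352, 446)
185 (np.int64(409), np.int64(440)) (351, 531)
210 (np.int64(409), np.int64(438)) (350, 488)
235 (np.int64(405), np.int64(436)) (330, 532)
260 (np.int64(404), np.int64(433)) (346, 494)
285 (np.int64(402), np.int64(431)) (365, 533)
```

```bash
python3 -m crank '{"travel":[[-0.001,0,0],[-0.0015,0,0],[-0.0015,0,0],[-0.0015,0,0],[-0.0015,0,0],[-0.0015,0,0]],"yaw":[0,0,0,0,0,0],"jaw":[0,0,0,0,0,0]}'
python3 - <<'E'
from h import *
f=grab_frame('scene'); g=grab_frame('top')
hsv=cv2.cvtColor(f['img'],cv2.COLOR_BGR2HSV)
n,l,s,c=cv2.connectedComponentsWithStats(cv2.inRange(hsv,(5,170,120),(18,255,255)));i=1+np.argmax(s[1:,4]); print('pin head scene',c[i],s[i],ray(f,c[i],78))
for k in ('pin','head_plate','square_corner'):
    print(k,[(round(m['p'],2),ray(f,m['position'],5 if k=='pin' else 30).round(1).tolist()) for m in mark_of(f,k)[:2]])
s,p,R=pose(); print(p,R[:,2],s['ft_force'],s['qvel'],s['finger_force'],s['t'])
E
```

```text
t: 23.17
eef_pos: [569.5, 168.1, 76.0]
orientation: [-0.007, 0.088, 0.996, -0.003]
ft_force: [-19.2, -12.3, 19.9]
width: 0.248
finger_force: 50.0
pin head scene [382.54 222.36] [380 217   6  12  50] [623.41929206  90.79761747]
pin [(0.47, [619.6, 89.0])]
head_plate [(0.88, [621.9, 219.8])]
square_corner [(0.96, [319.8, 207.7]), (0.75, [422.8, -432.8])]
[569.52366032 168.11574816  76.02303311] [-0.01399552 -0.00484428 -0.99989032] [-18.63397122 -12.8638912   20.43563123] [-0.00251199  0.00014738  0.00121064  0.00104901 -0.00201424  0.00080789] 50.01124978065491 23.4167
```

Both presses are firm (about 16 N each in board axes), tool tilt is 0.015 rad, everything is still and the pin is seated. Handing in.

```bash
python3 -c "
from workcell import *
print(finish_job())"
```

```text
the job is handed in; nothing more can be done
None
```

I handed the job in with the pin fully down in the hole and let go, and the square still gripped and pressed against both the rail and the head at about 16 N each. The hand-in gave no verdict; I estimate the head slid 6–7 mm before stopping on the pin (limit 12 mm).

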